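# Stack the ware cartons in the bench clamp and hold its lever in the green

### The arm

A 6-joint arm with a two-finger parallel gripper is mounted at the origin on the work surface. World frame = base frame: x ahead of the robot, y to its left, z up, the work surface at z = 0. Lengths are in mm, angles in rad, forces in N, time in s.
With the tool pointing down it reaches from about 300 to 775 mm from the base axis. Payload 14.6 kg.
Tool frame: the origin (TCP) lies at the very end of the fingers, on their centre line; the grasp point (between the pads) lies 19 mm behind it; z points along the fingers, y is the direction in which the jaws open and shut (so a half turn about z gives the same grasp; the last joint's range is limited). The gripper opens to 94 mm and grips with 3 to 60 N. Pads are 16 mm wide; open, the fingers measure 119 mm over their backs; the gripper's body (75 mm by 177 mm) begins 78 mm behind the grasp point.
Start: joints at [1.209, 0.3, 1.521, -0, 1.321, -0.067], TCP at [159.799, 526.264, 205.446] pointing down, gripper open.
Joint ranges: [-3.03, 3.03], [-0.79, 2.21], [0.23, 2.52], [-1.04, 4.18], [0, 3.07], [-2.55, 2.55]. Speed limits (rad/s): [2.22, 2.22, 2.57, 3.14, 3.14, 3.14].

### API

Orientations are given as [roll, pitch, yaw] about the fixed x, y, z axes, in that order (R = Rz(yaw) Ry(pitch) Rx(roll)).
In Python, from cell import manip gives the robot as it stands.
- The arm moves only by the shell command python3 -m inch 'ROWS' [FORCE]. ROWS is a JSON object of lists of equal length, an entry for each row: "grip": the opening, from -1 (shut) to 1 (fully open), so that 0 is half open; "travel": the shift along the world's x, y, z in cm, a list of three; "turn": the turn, a rotation vector about the world's x, y, z in degrees, a list of three. A call has 1 to 10 rows; each row is the pose to reach, as a shift and turn from the pose measured when the call began; what a row does not reach only later rows make up. A row lasts 1/8 s, in which the tool goes at most 62.5 mm and 10.7 degrees, less where a joint would pass 70% of its speed; a pose out of reach is approached as far as the arm can. A call with a gripper value outside its range is refused whole. The fingers move at their own pace and stop on an object; FORCE is the grip in N (left out, the last holds). Time passes only in rows, so rows that repeat a pose let the fingers close. It gives the time, the measured TCP pose, the force and the opening at its end, in the units of the state.
- manip.read_state(): the state, without advancing time (a new reading comes with each control period).
- manip.camera(name): name is "scene" or "top" or "wrist"; returns (picture, depth): 480x640x3 uint8, red, green, blue; 480x640 float32, mm along the optical axis (not along the pixel's ray), 0 where there is no reading.
- manip.calibration(name): a dict with "fx", "fy", "cx", "cy" (pixels), "world_from_camera" (4x4, takes a point from camera to world coordinates). Camera axes: x right, y up, looking along -z (the intrinsics and any distortion apply to the point x, -y, -z); pixel columns grow to the right and rows downward; lengths in mm; the calibration is good to about 2 mm. A picture is of the moment at which its call begins: read the wrist's pose just before it. calibration takes no time and is no camera call; for the wrist camera it gives the pose at the moment of the call.
- manip.sign_off(): hands the job in, once; it reports no verdict.
Trained networks look in the newest picture that a camera, given by its name, has taken for a name from the list of things; names that differ only in an ending like _2 or _b are one class to them, and where a whole thing is asked for, a point or a joint stands for the part that bears it (a point fixed in the world has none). Each returns a list of dicts, best first, with "p" (0 to 1); they miss things now and then, are a little off and sometimes report something else, mostly with a low value. They report only what shows in the picture. A call takes as long as a camera call. They do not tell look-alikes from the thing itself.
- manip.look_for(camera, label): "bbox" ([left, top, right, bottom] in pixels, round what is visible of it).
The state is a dict: "clock": time; "joints": joint angles; "qd": joint speeds; "effort": joint torques, N m; "eef_pos": TCP position; "eef_rot": TCP orientation; "wrist_force": force on the tool from outside, world axes, zero at the start; "moment": the same for the moment, N m; "finger_gap": finger opening in mm.
Only numpy, scipy, OpenCV 4.12 (cv2) and the standard library are available. Lean on these libraries where they do the work, as an engineer would, in place of code of your own. Each camera call takes 0.05 s, during which the arm holds its last target.

### The job

On the packing bench of the pottery studio, add the pink carton and then the white carton squarely onto the brown one standing in the clamp, edges in line, letting each go once it sits, and leave the pottery on the bench where it is. Then push the clamp's orange sprung lever down until its pointer stands in the green part of the scale, never into the red, so that the pad squeezes the stack flush against the fence, and finish while still holding the lever there, because it springs back when let go.

Things in the scene. Friction and masses are not known exactly. Their poses are not given: they have to be found in the camera images.
- clamp: Grey bench clamp fixed to the table. Base plate 130 mm (its x) by 360 mm (its y), 20 mm thick; origin at the centre of the plate's underside, on the table, z up. Cartons stand on the plate's top (z = 20 mm). At its -y end an aluminium fence, then the stack, the rubber pad, the lever housing (y = 10 to 85 mm, 60 mm wide, up to 103 mm high) and, to +y, the lever.
- fence (a point): Middle of the fence's clamping face, at clamp x = 0, y = -155 mm, z = 60 mm, its axes as the clamp's; the face looks to the clamp's +y. Fence 70 mm wide, up to 100 mm above the table. A carton flush against it has its origin 45 mm from the face.
- pivot (a point): Pivot of the lever, at clamp x = 0, y = 45 mm, z = 85 mm. The lever turns in the clamp's y-z plane and points to +y. Beside it on the clamp's +x side is the scale: white, green, white, red from the top down; a yellow pointer on the lever runs down along it.
- lever (a joint): Lever travel, rad: 0 released (sprung up, pointing 0.35 rad above level), grows as the paddle is pushed down, stop at 0.75. Green is 0.42 to 0.58 (middle 0.50: lever 0.15 rad below level); red begins at 0.64. Drives the pad 56 mm per rad to the fence, meeting a flush stack at about 0.36. Push at the paddle: about 2 N at first, about 10 N in the green. Springs back when let go.
- paddle (a point): Orange paddle at the lever's end, to push down on: 46 mm (x) by 50 mm (y), 14 mm thick. Origin at the centre of its upper face, z its upward normal, y outward along the lever. It lies 125 mm from the pivot along the lever, 8 mm above the lever's centre line. Released, the origin is about 135 mm above the table; in mid green about 74 mm.
- pad: Black rubber pad, 60 mm wide, 30 to 115 mm above the table. Its origin is the clamp's origin when released and moves to the clamp's -y with the pad; the face that touches the cartons is at y = -45 mm from this origin. It yields up to 18 mm in its holder: about 6 N at first touch, 0.8 N more per mm.
- carton_brown: Closed brown cardboard carton with a paler tape over its lid, 60 mm (its x) by 90 mm (its y) by 36 mm high, about 0.18 kg, origin at the centre of its underside, z up. It already stands loose on the clamp's plate between fence and pad, its length along the clamp's y, 4 to 10 mm short of the fence.
- carton_pink: Closed pink carton with cream tape, same size and weight as the brown one, origin at the centre of its underside; stands on the bench. Goes on the brown carton, the middle of the stack.
- carton_white: Closed white carton with grey tape, same size and weight, origin at the centre of its underside; stands on the bench. Goes on the pink carton, the top of the stack.
- bowl_pink: Pink bisque bowl, 120 mm across, 50 mm high; a bystander, leave it alone. Origin at the centre of its underside.
- mug_blue: Pale blue mug, 72 mm across, 85 mm high; a bystander, leave it alone. Origin at the centre of its underside.
- vase_grey: Grey vase, 90 mm across, 130 mm high; a bystander, leave it alone. Origin at the centre of its underside.
- plate_white: White plate, 150 mm across, 22 mm high; a bystander, leave it alone. Origin at the centre of its underside.
- glaze_jar: Brown jar with white cap, 64 mm across, 85 mm high; a bystander, leave it alone. Origin at the centre of its underside.
- cup_cream: Cream cup, 72 mm across, 65 mm high; a bystander, leave it alone. Origin at the centre of its underside.
Things that resemble listed ones, but are neither listed nor needed, are in the scene too. What is shaped like the carton_pink but blue or purple is not meant.

How it is judged:
By the outcome, as a careful person would: the job done as asked, in the order asked, and still so for the second after the job is handed in, while the arm keeps its last pose, push and grip.
It also fails if it takes over 69 s, if anything falls off the work surface, if the arm or the gripper's body presses on something with over 40 N, if the wrist force passes 120 N, or if a joint passes its speed limit or range.

## Working session

There is one attempt and no reset: what is moved stays moved. The work goes in short steps, Python scripts to look and compute and a shell command to move; the robot and the scene stay as the last step left them, time stands still between calls to the robot, and variables do not carry over. Pictures are saved under pics/ and viewed, and the job is handed in when it is done.

```bash
mkdir -p pics; ls; python3 - <<'E'
from cell import manip
import cv2
print(manip.read_state())
for n in ("scene","top"):
    p,d=manip.camera(n); cv2.imwrite(f"pics/{n}0.png",p[:,:,::-1]); c=manip.calibration(n); print(n,c)
    import numpy as np; np.savez(f"pics/{n}0.npz",p=p,d=d,T=c["world_from_camera"],k=[c["fx"],c["fy"],c["cx"],c["cy"]])
E
```

```text
pics
{'clock': 0.0, 'joints': array([ 1.20943081e+00,  3.00469896e-01,  1.52161271e+00,  3.54531786e-05,
        1.32069436e+00, -6.65975810e-02]), 'qd': array([ 0.00025129, -0.00080758, -0.00028303, -0.00197389, -0.00313523,
        0.00039163]), 'effort': array([ 1.68177059e-03, -5.31803441e+01, -3.52744889e+01,  7.08556990e-02,
        2.43146508e-02, -1.10098938e-04]), 'eef_pos': array([159.68021298, 526.02334776, 204.87361392]), 'eef_rot': array([-3.14041326e+00, -1.13077266e-04,  2.84681585e+00]), 'wrist_force': array([0.35983912, 0.62717879, 0.49107933]), 'moment': array([ 0.00106158, -0.02183748,  0.01222521]), 'finger_gap': 93.92292347955146}
scene {'fx': 474.33960194560484, 'fy': 474.33960194560484, 'cx': 311.36485825710486, 'cy': 243.4608542691029, 'world_from_camera': array([[-5.38077348e-01, -6.98188197e-01,  4.72235121e-01,
         1.18579312e+03],
       [ 8.42893836e-01, -4.44597854e-01,  3.03088651e-01,
         4.50028787e+02],
       [-1.65819785e-03,  5.61129210e-01,  8.27726561e-01,
         1.23810417e+03],
       [ 0.00000000e+00,  0.00000000e+00,  0.00000000e+00,
         1.00000000e+00]])}
top {'fx': 619.4028477916889, 'fy': 619.4028477916889, 'cx': 304.2636229053512, 'cy': 246.86394495824538, 'world_from_camera': array([[ 1.91601598e-02,  9.91258208e-01, -1.30537555e-01,
         3.75939917e+02],
       [-9.99760895e-01,  1.76190360e-02, -1.29507897e-02,
         8.46085237e+00],
       [-1.05376307e-02,  1.30754482e-01,  9.91358776e-01,
         1.48017102e+03],
       [ 0.00000000e+00,  0.00000000e+00,  0.00000000e+00,
         1.00000000e+00]])}
```

View pics/scene0.png

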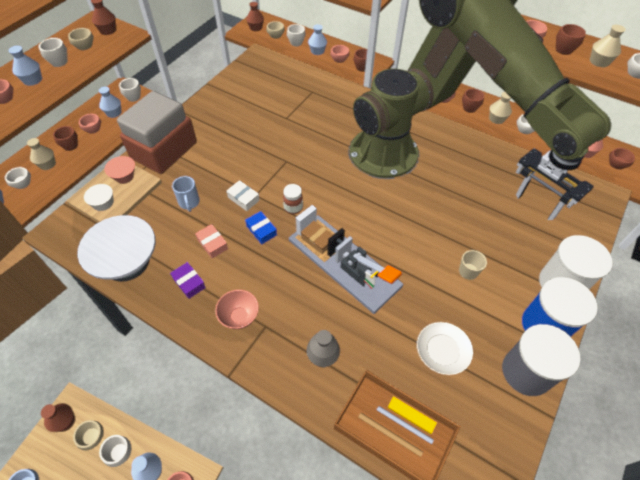

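View pics/top0.png

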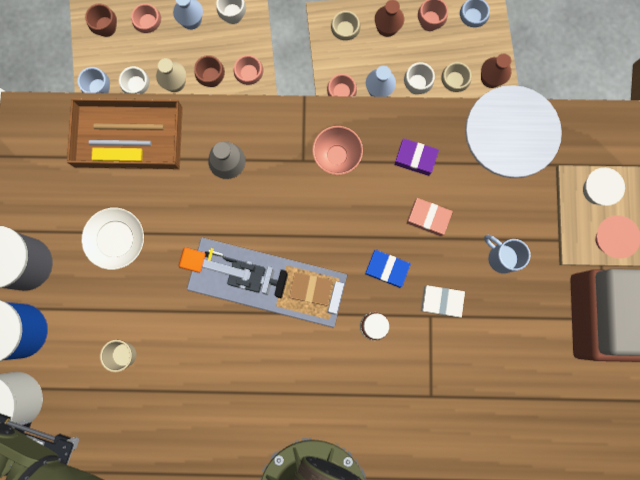

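```bash
cat > h.py <<'E'
import numpy as np, cv2
from cell import manip
def grab(n,tag):
    c=manip.calibration(n); p,d=manip.camera(n)
    cv2.imwrite(f"pics/{tag}.png",p[:,:,::-1])
    k=[c["fx"],c["fy"],c["cx"],c["cy"]]; T=c["world_from_camera"]
    np.savez(f"pics/{tag}.npz",p=p,d=d,T=T,k=k)
    return p,d,T,k
def load(tag):
    z=np.load(f"pics/{tag}.npz"); return z["p"],z["d"],z["T"],z["k"]
def cloud(d,T,k):
    v,u=np.mgrid[:480,:640]; z=d.astype(float)
    P=np.stack([(u-k[2])/k[0]*z,-(v-k[3])/k[1]*z,-z],-1)
    return P@T[:3,:3].T+T[:3,3]
def rect(W,box,zlo,zhi):
    l,t,r,b=box; s=W[t:b,l:r].reshape(-1,3); m=(s[:,2]>zlo)&(s[:,2]<zhi); s=s[m]
    (c,sz,a)=cv2.minAreaRect(s[:,:2].astype(np.float32))
    if sz[0]>sz[1]: sz=sz[::-1]; a+=90   # a = direction of short... report long dir
    # angle of first edge (width sz[0]) is a -> short side dir ; long = a+90
    return np.round(c,1),np.round(sz,1),round((a+90)%180,2),len(s),np.round(np.median(s[:,2]),1),np.round(np.median(s[:,:2],0),1)
E
python3 - <<'E'
from h import *
p,d,T,k=load("top0"); W=cloud(d,T,k)
for n,b in dict(pink=(400,190,460,242),white=(415,278,475,325),blue=(358,242,420,295),purple=(388,130,445,182)).items():
    print(n,rect(W,b,28,45))
print("brown",rect(W,(270,255,345,325),48,64))
print("fence",rect(W,(315,265,355,325),88,108))
print("pad",rect(W,(265,255,300,310),108,122))
print("plate",rect(W,(180,230,355,335),14,26))
print("paddle",W[252:270:6,182:204:5].round(0).tolist())
print(W[300:310,440:450,2].mean(),W[230,350],W[350,250])
for l in ("clamp","carton_brown","paddle","glaze_jar","carton_white","carton_pink"):
    manip.look_for
E
```

```text
pink (array([ 646.2, -268.8]), array([63. , 90.9]), 70.23, 982, np.float64(36.2), array([ 645.6, -268.2]))
white (array([ 446.5, -298.1]), array([60.5, 91. ]), 82.2, 1025, np.float64(36.4), array([ 446.7, -297.5]))
blue (array([ 520.9, -169.6]), array([61.2, 90.8]), 70.2, 996, np.float64(36.4), array([ 520.6, -169.3]))
purple (array([ 794. , -238.7]), array([64. , 90.4]), 73.03, 945, np.float64(36.2), array([ 792.8, -238.2]))
brown (array([466.5,  26.5]), array([ 74.2, 157.4]), 76.51, 1052, np.float64(56.3), array([468.2,  11.6]))
fence (array([446.9, -45.5]), array([20.2, 69.9]), 166.83, 281, np.float64(99.8), array([446.5, -45.8]))
pad (array([479.4,  92.6]), array([44. , 59.7]), 166.67, 187, np.float64(114.9), array([476.5,  78.5]))
plate (array([484.9, 115.1]), array([130.3, 360.4]), 76.8, 4708, np.float64(20.2), array([477.9, 120. ]))
paddle [[[537.0, 294.0, 134.0], [536.0, 282.0, 141.0], [538.0, 272.0, 133.0], [538.0, 261.0, 135.0], [538.0, 250.0, 135.0]], [[522.0, 291.0, 146.0], [524.0, 282.0, 138.0], [524.0, 271.0, 139.0], [525.0, 261.0, 132.0], [525.0, 250.0, 132.0]], [[510.0, 291.0, 142.0], [510.0, 281.0, 139.0], [511.0, 270.0, 138.0], [512.0, 261.0, 129.0], [512.0, 250.0, 128.0]]]
37.00813768999976 [ 6.13935930e+02 -8.19685739e+01 -1.15167536e-01] [323.06617904 151.04167525   1.50591902]
```

```bash
python3 - <<'E'
from h import *
p,d,T,k=load("top0"); W=cloud(d,T,k)
c=np.array([484.9,115.1]); a=np.radians(76.8-90); X=np.array([np.cos(a),np.sin(a)]);Y=np.array([-X[1],X[0]])
q=np.stack([(W[...,:2]-c)@X,(W[...,:2]-c)@Y,W[...,2]],-1)
m=(abs(q[...,0])<62)&(q[...,1]<-48)&(q[...,1]>-154)
s=q[m&(q[...,2]>46)&(q[...,2]<66)]
print(len(s),cv2.minAreaRect(s[:,:2].astype(np.float32)),np.percentile(s,[1,3,10,50,90,97,99],0).round(1))
cv2.imwrite("pics/crop.png",cv2.resize(p[225:340,175:360,::-1],None,fx=4,fy=4,interpolation=cv2.INTER_CUBIC))
E
```

```text
1028 ((7.278209686279297, -105.98301696777344), (60.57050704956055, 90.27213287353516), 2.4783146381378174) [[ -22.8 -150.3   49. ]
 [ -21.  -148.3   50.6]
 [ -16.9 -142.    52.5]
 [   7.2 -106.2   56.3]
 [  31.4  -70.2   60.2]
 [  35.7  -63.7   61.8]
 [  37.5  -61.7   62.9]]
```

View pics/crop.png

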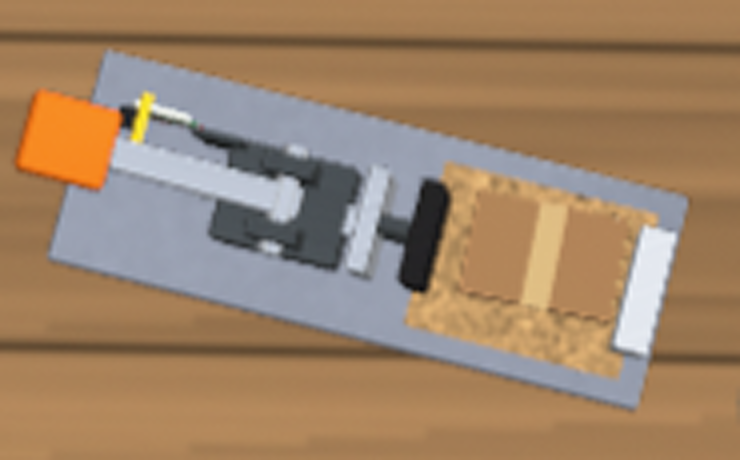

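```bash
python3 -m inch '{"grip":[1,1,1,1,1,1,1,1,1,1],"travel":[[30,-50,5],[30,-50,5],[30,-50,5],[30,-50,5],[30,-50,5],[30,-50,5],[30,-50,5],[30,-50,5],[30,-50,5],[30,-50,5]],"turn":[[0,0,-84],[0,0,-84],[0,0,-84],[0,0,-84],[0,0,-84],[0,0,-84],[0,0,-84],[0,0,-84],[0,0,-84],[0,0,-84]]}' 15
python3 - <<'E'
from h import *
print(manip.read_state()["eef_pos"]); grab("wrist","w1")
E
```

```text
clock: 1.35
eef_pos: [460.6, 23.4, 254.7]
eef_rot: [-3.14, 0.0, 1.378]
wrist_force: [-0.8, 0.4, -0.2]
finger_gap: 93.9
[460.59772445  23.37948392 254.74424781]
```

View pics/w1.png

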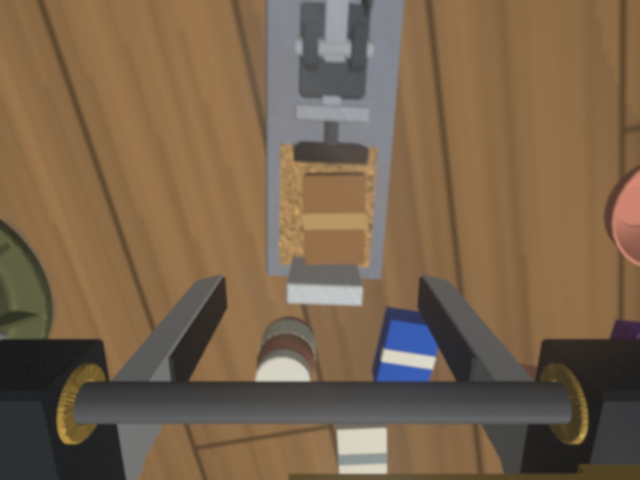

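```bash
cat >> h.py <<'E'
C=np.array([484.9,115.1]); _a=np.radians(76.8-90); X=np.array([np.cos(_a),np.sin(_a)]);Y=np.array([-X[1],X[0]])
def toclamp(W): return np.stack([(W[...,:2]-C)@X,(W[...,:2]-C)@Y,W[...,2]],-1)
def fromclamp(x,y): return C+x*X+y*Y
E
python3 - <<'E'
from h import *
p,d,T,k=load("w1"); W=cloud(d,T,k); q=toclamp(W)
def f(n,x0,x1,y0,y1,z0,z1):
    m=(q[...,0]>x0)&(q[...,0]<x1)&(q[...,1]>y0)&(q[...,1]<y1)&(q[...,2]>z0)&(q[...,2]<z1)
    s=q[m]; print(n,len(s),cv2.minAreaRect(s[:,:2].astype(np.float32)) if len(s)>5 else None, np.percentile(s[:,2],[5,50,95]).round(1), np.percentile(s[:,:2],[1,50,99],0).round(1))
    return s
f("brown",-60,62,-154,-48,50,62)
f("brownlow",-60,62,-154,-48,10,30)
f("fence",-60,62,-190,-130,94,106)
f("pad",-60,62,-60,-25,110,120)
f("plate",-80,80,-200,100,15,23)
E
```

```text
brown 5765 ((2.2024192810058594, -105.23140716552734), (73.99542236328125, 96.22002410888672), 0.07605218142271042) [54.2 55.7 57.2] [[ -23.6 -152.8]
 [   6.9 -103. ]
 [  37.2  -58.8]]
brownlow 5732 ((1.0617904663085938, -100.93255615234375), (121.89602661132812, 105.89466094970703), 0.05040964111685753) [18.8 20.4 22. ] [[ -59.6 -152.6]
 [ -28.7  -92.3]
 [  61.4  -49.2]]
fence 1631 ((-0.0469207763671875, -162.18124389648438), (69.43470001220703, 20.57533073425293), 0.20526868104934692) [ 96.7  99.5 100.7] [[-3.440e+01 -1.719e+02]
 [-1.000e-01 -1.610e+02]
 [ 3.370e+01 -1.523e+02]]
pad 1352 ((-0.21068191528320312, -35.6637077331543), (59.999122619628906, 14.070404052734375), 0.08103840798139572) [112.9 114.6 116. ] [[-29.3 -42.6]
 [ -0.4 -35.5]
 [ 29.  -28.7]]
plate 18203 ((-0.2673187255859375, -38.61149597167969), (277.2293395996094, 130.4304962158203), 89.97936248779297) [18.4 20.  21.5] [[ -64.1 -171.1]
 [ -26.1  -19.8]
 [  63.7   96.4]]
```

```bash
python3 - <<'E'
from h import *
for t in("w1","top0"):
    p,d,T,k=load(t); W=cloud(d,T,k); q=toclamp(W)
    m=(abs(q[...,0])<60)&(q[...,1]>-154)&(q[...,1]<-48)&(abs(q[...,2]-56)<(4 if t=="w1" else 8))
    s=q[m]
    L=[];R=[];c=[]
    for y in np.arange(-140,-70,5):
        b=s[abs(s[:,1]-y)<4]; L.append(np.percentile(b[:,0],1.5));R.append(np.percentile(b[:,0],98.5));c.append(y)
    print(t,np.polyfit(c,L,1),np.polyfit(c,R,1), np.mean(L),np.mean(R), np.mean(c))
    for x in (-10,0,10,20,30):
        b=s[abs(s[:,0]-x)<5]; print(x,np.percentile(b[:,1],[0.5,1.5,98.5,99.5]).round(1))
E
```

```text
w1 [ -0.04183183 -26.13970352] [-0.04614161 31.83103757] -21.642781878410187 36.79126061301084 -107.5
-10 [-152.9 -152.5  -59.8  -59.1]
0 [-152.7 -152.3  -59.4  -58.6]
10 [-152.8 -152.5  -59.   -58.1]
20 [-152.8 -152.5  -58.6  -57.7]
30 [-153.  -152.6  -58.3  -57.4]
top0 [ -0.05695629 -27.80679085] [-0.05402818 30.65582463] -21.683990086197376 36.463853890449975 -107.5
-10 [-151.5 -150.6  -63.2  -62. ]
0 [-150.9 -150.1  -63.1  -62.2]
10 [-150.4 -149.4  -62.3  -61.6]
20 [-149.9 -149.   -61.9  -61.1]
30 [-149.3 -148.3  -61.2  -60.1]
```

```bash
python3 -m inch '{"grip":[1,1,1,1,1,1,1,1],"travel":[[18.5,-29.2,-3],[18.5,-29.2,-3],[18.5,-29.2,-3],[18.5,-29.2,-3],[18.5,-29.2,-3],[18.5,-29.2,-8],[18.5,-29.2,-8],[18.5,-29.2,-8]],"turn":[[0,0,-8.7],[0,0,-8.7],[0,0,-8.7],[0,0,-8.7],[0,0,-8.7],[0,0,-8.7],[0,0,-8.7],[0,0,-8.7]]}' 15
python3 - <<'E'
from h import *
s=manip.read_state();print(s["eef_pos"],s["eef_rot"],s["wrist_force"]); p,d,T,k=grab("wrist","w2"); W=cloud(d,T,k)
m=(abs(W[...,2]-36)<4)&(np.hypot(W[...,0]-646,W[...,1]+269)<60); s=W[m]
print(len(s),cv2.minAreaRect(s[:,:2].astype(np.float32)))
E
```

```text
clock: 2.4
eef_pos: [646.3, -268.5, 175.6]
eef_rot: [-3.141, 0.0, 1.226]
wrist_force: [-0.4, 0.2, 0.5]
finger_gap: 94.3
[ 646.30541478 -268.45930661  175.62338261] [-3.14073651e+00  4.35445199e-04  1.22634643e+00] [-0.36385652  0.23280601  0.52096907]
7676 ((646.9445190429688, -266.6329650878906), (90.67608642578125, 60.73650360107422), 69.77053833007812)
```

View pics/w2.png

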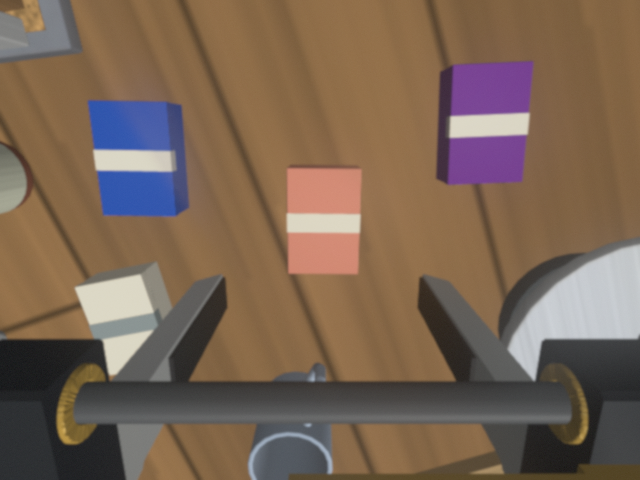

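```bash
python3 -m inch '{"grip":[1,1,1,1,1,-1,-1,-1,-1,-1],"travel":[[0,0.1,-6],[0,0.1,-12],[0,0.1,-16],[0,0.1,-17],[0,0.1,-17],[0,0.1,-17],[0,0.1,-17],[0,0.1,-17],[0,0.1,-17],[0,0.1,-17]],"turn":[[0,0,0],[0,0,0],[0,0,0],[0,0,0],[0,0,0],[0,0,0],[0,0,0],[0,0,0],[0,0,0],[0,0,0]]}' 20
```

```text
clock: 3.7
eef_pos: [646.7, -267.4, 7.3]
eef_rot: [3.14, 0.001, 1.227]
wrist_force: [-1.6, -0.4, 4.0]
finger_gap: 59.7
```

```bash
python3 -m inch '{"grip":[-1,-1,-1,-1,-1,-1,-1,-1,-1,-1],"travel":[[0,0,2],[0,0,7],[0,0,13],[-2,3,17],[-6,9,17],[-10,15,17],[-14,21,17],[-17.8,27.9,17],[-17.8,27.9,17],[-17.8,27.9,17]],"turn":[[0,0,0],[0,0,0],[0,0,0],[0,0,0],[0,0,9.3],[0,0,9.3],[0,0,9.3],[0,0,9.3],[0,0,9.3],[0,0,9.3]]}' 20
python3 - <<'E'
from h import *
s=manip.read_state();print(s["eef_pos"],s["eef_rot"],s["wrist_force"]); p,d,T,k=grab("wrist","w3"); W=cloud(d,T,k)
print(W[np.isfinite(W[...,2])][:,2].max())
np.save("pics/e3.npy",s["eef_pos"])
E
```

```text
clock: 4.95
eef_pos: [467.8, 13.5, 178.7]
eef_rot: [3.138, 0.0, 1.392]
wrist_force: [0.4, -0.5, -1.5]
finger_gap: 60.1
[467.78356296  13.46879467 178.70092757] [3.13846625e+00 2.92498557e-04 1.39201304e+00] [ 0.44010522 -0.46591354 -1.45330048]
357.84674723567065
```

View pics/w3.png

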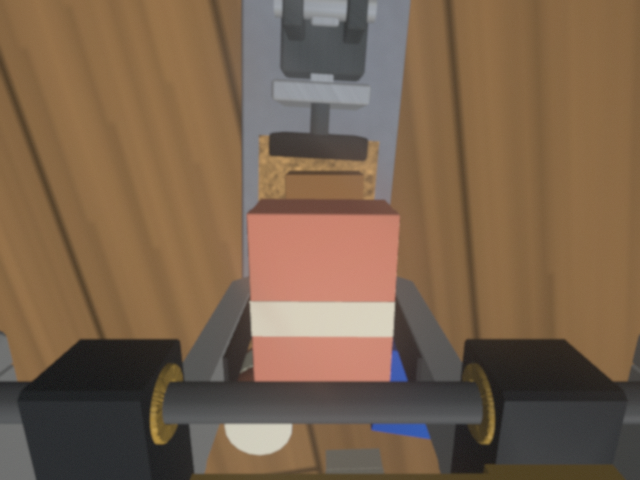

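```bash
cat >> h.py <<'E'
def held(tag,ztop,yaw_tool_y_deg,e):
    p,d,T,k=load(tag); W=cloud(d,T,k)
    a=np.radians(yaw_tool_y_deg); U=np.array([np.cos(a),np.sin(a)]);V=np.array([-U[1],U[0]])
    r=W[...,:2]-np.asarray(e)[:2]; u=r@U; v=r@V
    m=(abs(W[...,2]-ztop)<3)&(abs(u)<45)&(abs(v)<70)
    print("n",m.sum(),"z",np.percentile(W[m][:,2],[5,50,95]).round(1),"u",np.percentile(u[m],[1,50,99]).round(1),"v",np.percentile(v[m],[0.5,50,99,99.7]).round(1))
    for x in(-20,-10,0,10,20): 
        mm=m&(abs(u-x)<4); print(x,np.percentile(v[mm],[98,99.5]).round(1))
    return p,W,u,v,m
E
python3 - <<'E'
from h import *
p,W,u,v,m=held("w3",207,np.degrees(1.392)-90,np.load("pics/e3.npy"))
# tape centre
g=p.astype(int); t=m&(abs(g[...,1]-g[...,0])<40)
print("tape v",np.percentile(v[t],[1,50,99]))
E
```

```text
n 24891 z [206.2 207.3 208.3] u [-30.5  -0.8  29.3] v [-29.3  11.2  45.5  45.8]
-20 [45.2 45.8]
-10 [45.1 45.8]
0 [45.1 45.7]
10 [44.9 45.6]
20 [44.9 45.5]
tape v [-7.96074225  1.57517179 45.79558955]
```

```bash
python3 -m inch '{"grip":[-1,-1,-1,-1,-1,-1,-1,-1,-1],"travel":[[0.1,-0.27,0],[0.1,-0.27,-4],[0.1,-0.27,-8],[0.1,-0.27,-10],[0.1,-0.27,-10.8],[0.1,-0.27,-11.2],[0.1,-0.27,-11.4],[0.1,-0.27,-11.5],[0.1,-0.27,-11.5]],"turn":[[0,0,0],[0,0,0],[0,0,0],[0,0,0],[0,0,0],[0,0,0],[0,0,0],[0,0,0],[0,0,0]]}' 20
```

```text
clock: 6.12
eef_pos: [469.8, 9.6, 63.9]
eef_rot: [3.138, 0.0, 1.391]
wrist_force: [-0.2, 1.6, -1.7]
finger_gap: 59.9
```

```bash
python3 -m inch '{"grip":[-1,-1,-1,-1],"travel":[[-0.13,0.12,0.1],[-0.13,0.12,0.05],[-0.13,0.12,0],[-0.13,0.12,-0.03]],"turn":[[0,0,0],[0,0,0],[0,0,0],[0,0,0]]}' 20
```

```text
clock: 6.62
eef_pos: [468.5, 10.8, 63.6]
eef_rot: [3.138, 0.0, 1.391]
wrist_force: [0.5, -0.6, -2.5]
finger_gap: 59.4
```

```bash
python3 -c "
from cell import manip
s=manip.read_state();print(s['eef_pos'],s['eef_rot'],s['wrist_force'])"
```

```text
[468.51972947  10.79252077  63.57822291] [3.13760878e+00 4.76928737e-04 1.39106685e+00] [ 0.49995684 -0.64927214 -2.53274144]
```

```bash
python3 -m inch '{"grip":[-1,-1,-1],"travel":[[0,0,-0.06],[0,0,-0.06],[0,0,-0.06]],"turn":[[0,0,0],[0,0,0],[0,0,0]]}' 20
```

```text
clock: 7.0
eef_pos: [468.5, 10.8, 63.3]
eef_rot: [3.138, 0.0, 1.391]
wrist_force: [-3.1, -0.7, 5.3]
finger_gap: 60.0
```

```bash
python3 -m inch '{"grip":[0.5,1,1,1,1,1,1,1,1],"travel":[[0,0,0],[0,0,0],[0,0,0],[0,0,1],[0,0,5],[0,1,11],[0,1,15],[0,1,15],[0,1,15]],"turn":[[0,0,0],[0,0,0],[0,0,0],[0,0,0],[0,0,0],[0,0,0],[0,0,0],[0,0,0],[0,0,0]]}' 20
python3 - <<'E'
from h import *
s=manip.read_state();print(s["eef_pos"],s["eef_rot"]); p,d,T,k=grab("wrist","w4"); W=cloud(d,T,k); q=toclamp(W)
for n,z in(("pink",92),("brown",56)):
    m=(abs(q[...,0])<60)&(q[...,1]>-153)&(q[...,1]<-48)&(abs(q[...,2]-z)<4); s=q[m]
    L=[];R=[];c=[]
    for y in np.arange(-140,-70,5):
        b=s[abs(s[:,1]-y)<4]
        if len(b)<20: continue
        L.append(np.percentile(b[:,0],1.5));R.append(np.percentile(b[:,0],98.5));c.append(y)
    if len(c)>2: print(n,np.polyfit(c,L,1),np.polyfit(c,R,1), np.mean(L),np.mean(R))
    for x in (-10,0,10,20,30):
        b=s[abs(s[:,0]-x)<5]
        if len(b): print(x,len(b),np.percentile(b[:,1],[0.5,1.5,98.5,99.5]).round(1))
E
```

```text
clock: 8.12
eef_pos: [468.2, 20.8, 212.7]
eef_rot: [3.138, 0.001, 1.391]
wrist_force: [-0.0, 0.6, 0.0]
finger_gap: 93.7
[468.15568293  20.7577805  212.74320291] [3.13833090e+00 6.01668907e-04 1.39100027e+00]
pink [ -0.04454593 -26.47901121] [-0.04386837 31.73750629] -21.69032395788191 36.45335590161033
-10 1436 [-152.9 -152.6  -60.9  -60.2]
0 1437 [-152.8 -152.6  -60.3  -59.7]
10 1433 [-152.9 -152.7  -60.   -59.3]
20 1429 [-152.9 -152.6  -59.3  -58.8]
30 1426 [-152.8 -152.5  -58.9  -58.4]
-10 33 [-60.8 -60.8 -58.9 -58.9]
0 36 [-60.3 -60.3 -58.5 -58.5]
10 36 [-59.9 -59.9 -58.  -57.9]
20 34 [-59.3 -59.3 -57.5 -57.5]
30 33 [-59.1 -59.1 -57.  -57. ]
```

View pics/w4.png

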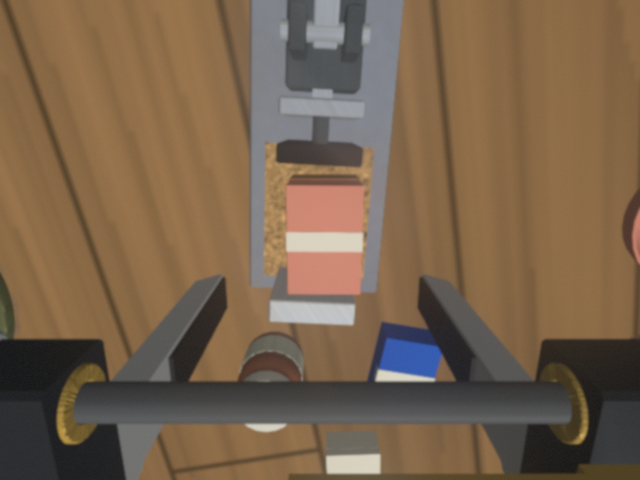

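```bash
python3 -m inch '{"grip":[1,1,1,1,1,1,1,1,1],"travel":[[-2.2,-31.9,0],[-2.2,-31.9,0],[-2.2,-31.9,0],[-2.2,-31.9,0],[-2.2,-31.9,-3.7],[-2.2,-31.9,-3.7],[-2.2,-31.9,-3.7],[-2.2,-31.9,-3.7],[-2.2,-31.9,-3.7]],"turn":[[0,0,2.5],[0,0,2.5],[0,0,2.5],[0,0,2.5],[0,0,2.5],[0,0,2.5],[0,0,2.5],[0,0,2.5],[0,0,2.5]]}' 20
python3 - <<'E'
from h import *
s=manip.read_state();print(s["eef_pos"],s["eef_rot"],s["wrist_force"]); p,d,T,k=grab("wrist","w5"); W=cloud(d,T,k)
m=(abs(W[...,2]-36)<4)&(np.hypot(W[...,0]-446,W[...,1]+298)<60); s=W[m]
print(len(s),cv2.minAreaRect(s[:,:2].astype(np.float32)))
E
```

```text
clock: 9.3
eef_pos: [446.6, -297.2, 176.1]
eef_rot: [3.138, 0.001, 1.436]
wrist_force: [-0.1, 0.6, 0.5]
finger_gap: 94.0
[ 446.57321205 -297.24381945  176.06833148] [3.13827726e+00 1.27499503e-03 1.43615560e+00] [-0.12821627  0.60556185  0.50753976]
7606 ((446.907470703125, -295.9564208984375), (90.06121826171875, 60.41853332519531), 81.78841400146484)
```

View pics/w5.png

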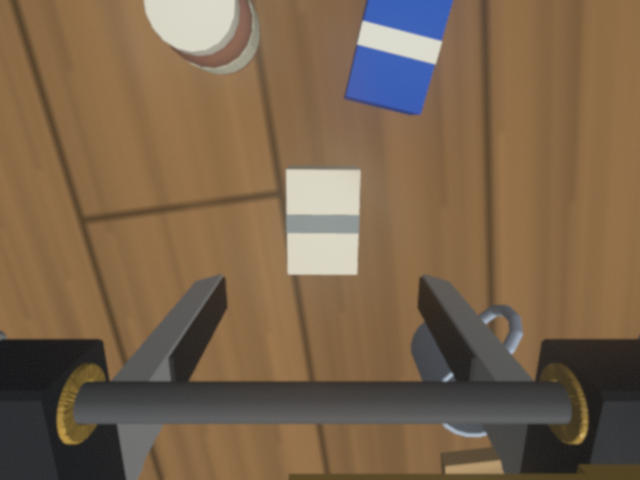

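```bash
python3 -m inch '{"grip":[1,1,1,1,1,-1,-1,-1,-1,-1],"travel":[[0,0.03,-6],[0,0.03,-12],[0,0.03,-16],[0,0.03,-16.9],[0,0.03,-16.9],[0,0.03,-16.9],[0,0.03,-16.9],[0,0.03,-16.9],[0,0.03,-16.9],[0,0.03,-16.9]],"turn":[[0,0,0],[0,0,0],[0,0,0],[0,0,0],[0,0,0],[0,0,0],[0,0,0],[0,0,0],[0,0,0],[0,0,0]]}' 20
```

```text
clock: 10.6
eef_pos: [446.7, -297.2, 7.4]
eef_rot: [3.138, 0.001, 1.436]
wrist_force: [-0.8, 0.9, 5.0]
finger_gap: 59.6
```

```bash
python3 -m inch '{"grip":[-1,-1,-1,-1,-1,-1,-1,-1,-1,-1],"travel":[[0,0,2],[0,0,7],[0,0,13],[0,0,18],[0.5,6,19.3],[1,12,19.3],[1.5,18,19.3],[2,24,19.3],[2.2,30.9,19.3],[2.2,30.9,19.3]],"turn":[[0,0,0],[0,0,0],[0,0,0],[0,0,0],[0,0,-2.6],[0,0,-2.6],[0,0,-2.6],[0,0,-2.6],[0,0,-2.6],[0,0,-2.6]]}' 20
python3 -m inch '{"grip":[-1,-1,-1],"travel":[[0,0,0],[0,0,0],[0,0,0]],"turn":[[0,0,0],[0,0,0],[0,0,0]]}' 20
python3 - <<'E'
from h import *
s=manip.read_state();e=s["eef_pos"];print(e,s["eef_rot"],s["wrist_force"]); grab("wrist","w6")
held("w6",e[2]-7.4+36,np.degrees(s["eef_rot"][2])-90,e)
E
```

```text
clock: 11.85
eef_pos: [468.3, 14.8, 200.2]
eef_rot: [3.138, 0.001, 1.395]
wrist_force: [0.2, -0.3, -1.8]
finger_gap: 59.7
clock: 12.22
eef_pos: [468.3, 13.8, 200.1]
eef_rot: [3.139, 0.001, 1.393]
wrist_force: [-0.8, -0.4, -1.4]
finger_gap: 60.2
[468.34024886  13.83586574 200.09482185] [3.13855138e+00 1.33448013e-03 1.39327783e+00] [-0.76525353 -0.40731469 -1.43003995]
n 24861 z [227.5 228.5 229.6] u [-30.5  -0.4  29.3] v [-29.4  11.1  45.6  45.8]
-20 [45.1 45.9]
-10 [45.  45.8]
0 [45.1 45.8]
10 [44.9 45.7]
20 [45.  45.7]
```

View pics/w6.png

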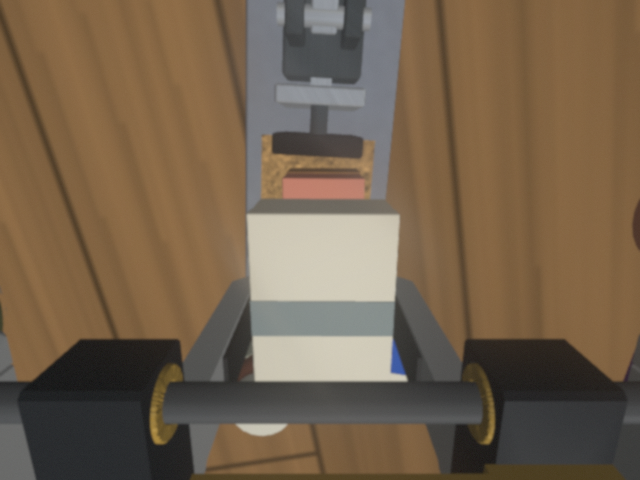

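```bash
python3 -m inch '{"grip":[-1,-1,-1,-1,-1,-1],"travel":[[0,-0.27,-4],[0,-0.27,-8],[0,-0.27,-9.5],[0,-0.27,-9.8],[0,-0.27,-9.8],[0,-0.27,-9.8]],"turn":[[0,0,0],[0,0,0],[0,0,0],[0,0,0],[0,0,0],[0,0,0]]}' 20
```

```text
clock: 13.02
eef_pos: [468.9, 11.2, 103.2]
eef_rot: [3.137, 0.001, 1.393]
wrist_force: [0.2, 0.3, -1.9]
finger_gap: 59.8
```

```bash
python3 -m inch '{"grip":[-1,-1,-1,-1,-1],"travel":[[-0.04,0,-0.1],[-0.04,0,-0.2],[-0.04,0,-0.3],[-0.04,0,-0.36],[-0.04,0,-0.36]],"turn":[[0,0,0],[0,0,0],[0,0,0],[0,0,0],[0,0,0]]}' 20
```

```text
clock: 13.65
eef_pos: [468.5, 11.2, 99.5]
eef_rot: [3.137, 0.001, 1.394]
wrist_force: [0.2, -0.4, -0.6]
finger_gap: 60.0
```

```bash
python3 -m inch '{"grip":[-1,-1,-1],"travel":[[0,0,-0.04],[0,0,-0.04],[0,0,-0.04]],"turn":[[0,0,0],[0,0,0],[0,0,0]]}' 20
```

```text
clock: 14.02
eef_pos: [468.6, 11.2, 99.4]
eef_rot: [3.137, 0.001, 1.393]
wrist_force: [-2.1, 0.3, 5.3]
finger_gap: 60.0
```

```bash
python3 -m inch '{"grip":[0.5,1,1,1,1,1,1,1,1,1],"travel":[[0,0,0],[0,0,0],[0,0,0],[0,0,1],[0,0,5],[0,1,10],[0,2,13],[0,2,13],[0,2,13],[0,2,13]],"turn":[[0,0,0],[0,0,0],[0,0,0],[0,0,0],[0,0,0],[0,0,0],[0,0,0],[0,0,0],[0,0,0],[0,0,0]]}' 20
python3 - <<'E'
from h import *
s=manip.read_state();print(s["eef_pos"],s["eef_rot"]); p,d,T,k=grab("wrist","w7"); W=cloud(d,T,k); q=toclamp(W)
for n,z in(("white",128),("pink",92),("brown",56)):
    m=(abs(q[...,0])<60)&(q[...,1]>-156)&(q[...,1]<-48)&(abs(q[...,2]-z)<4); s=q[m]
    L=[];R=[];c=[]
    for y in np.arange(-140,-70,5):
        b=s[abs(s[:,1]-y)<4]
        if len(b)<20: continue
        L.append(np.percentile(b[:,0],1.5));R.append(np.percentile(b[:,0],98.5));c.append(y)
    if len(c)>2: print(n,np.polyfit(c,L,1),np.polyfit(c,R,1), np.mean(L),np.mean(R))
    for x in (-10,0,10,20,30):
        b=s[abs(s[:,0]-x)<5]
        if len(b): print(x,len(b),np.percentile(b[:,1],[0.5,1.5,98.5,99.5]).round(1))
# paddle
m=(abs(q[...,0])<30)&(q[...,1]>135)&(q[...,1]<200)&(q[...,2]>100); print("paddle",q[m].mean(0) if m.sum() else None,m.sum())
p,d,T,k=grab("top","top7")
E
```

```text
clock: 15.28
eef_pos: [468.1, 31.0, 228.4]
eef_rot: [3.139, 0.001, 1.393]
wrist_force: [0.5, 0.7, 0.2]
finger_gap: 93.8
[468.14093497  31.00839218 228.35530488] [3.13854216e+00 1.41289802e-03 1.39317872e+00]
white [ -0.04484038 -26.74322864] [-0.0480677  31.14900072] -21.922888162880817 36.316278312617754
-10 1533 [-149.3 -148.4  -60.3  -59.7]
0 1537 [-148.8 -147.8  -59.7  -59.2]
10 1536 [-148.3 -147.1  -59.2  -58.8]
20 1532 [-147.7 -146.7  -58.7  -58.2]
30 1536 [-147.2 -146.1  -58.3  -57.8]
-10 18 [-60.5 -60.5 -59.8 -59.8]
0 17 [-60.  -60.  -59.4 -59.4]
10 12 [-59.6 -59.6 -58.9 -58.9]
20 13 [-58.9 -58.9 -58.4 -58.4]
30 17 [-58.5 -58.5 -58.  -58. ]
-10 33 [-60.7 -60.7 -58.9 -58.9]
0 33 [-60.3 -60.3 -58.5 -58.5]
10 34 [-59.9 -59.9 -58.  -58. ]
20 33 [-59.4 -59.4 -57.5 -57.5]
30 35 [-59. -59. -57. -57.]
paddle None 0
```

View pics/w7.png

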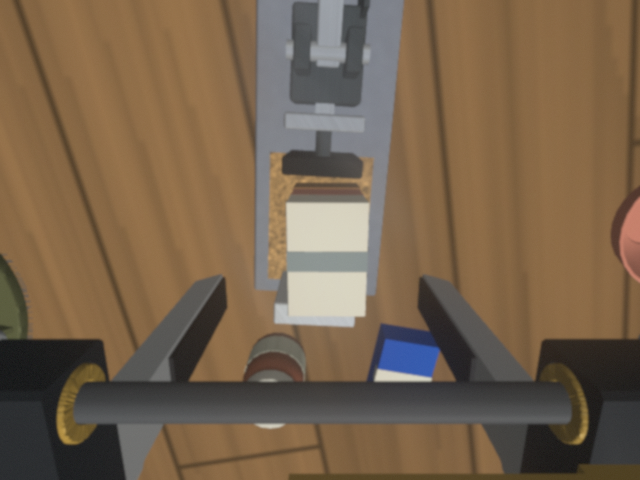

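```bash
python3 -m inch '{"grip":[-1,-1,-1,-1,-1,-1,-1,-1,-1,-1],"travel":[[1,5,0],[2,10,0],[3,15,0],[4.5,21,0],[5.3,24,0],[5.3,24,-3],[5.3,24,-6],[5.3,24,-6],[5.3,24,-6],[5.3,24,-6]],"turn":[[0,0,-3],[0,0,-3],[0,0,-3],[0,0,-3],[0,0,-3],[0,0,-3],[0,0,-3],[0,0,-3],[0,0,-3],[0,0,-3]]}' 10
python3 - <<'E'
from h import *
s=manip.read_state();e=s["eef_pos"];print(e,toclamp(e),s["eef_rot"]); p,d,T,k=grab("wrist","w8"); W=cloud(d,T,k); q=toclamp(W)
p2,_,_,_=grab("scene","s8")
cv2.imwrite("pics/s8c.png",cv2.resize(p2[150:330,260:440,::-1],None,fx=3.3,fy=3.3,interpolation=cv2.INTER_CUBIC))
m=(p[...,0]>200)&(p[...,1]<160)&(p[...,2]<70); print(m.sum(),np.percentile(q[m],[2,50,98],0).round(1))
E
```

```text
clock: 16.62
eef_pos: [521.8, 271.1, 170.0]
eef_rot: [3.136, 0.0, 1.341]
wrist_force: [0.3, 0.5, 0.4]
finger_gap: 0.7
[521.81482477 271.13260207 170.00905008] [  0.30931415 160.33958189 170.00905008] [3.13644151e+00 1.09598807e-04 1.34062762e+00]
3659 [[-19.1 146.2 129.2]
 [  1.4 169.2 137.8]
 [ 21.6 183.9 143. ]]
```

View pics/w8.png

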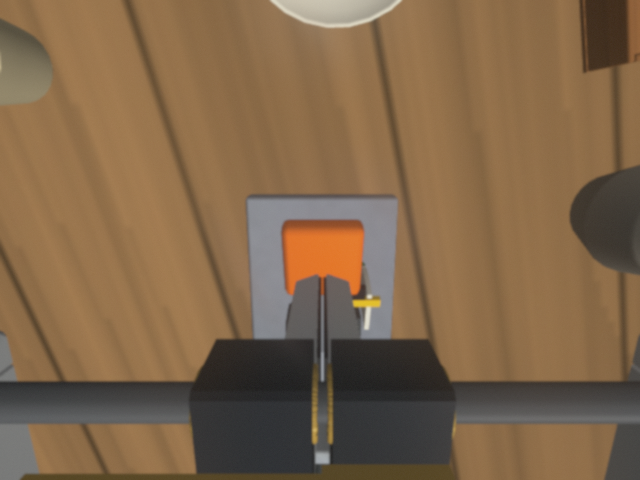

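View pics/s8c.png

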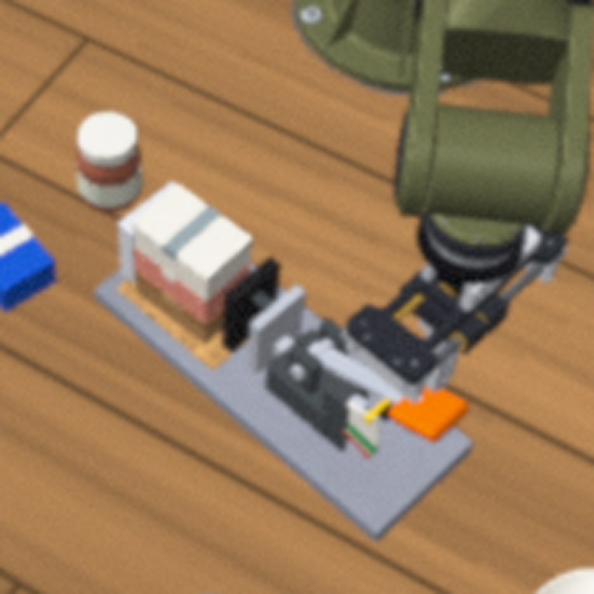

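```bash
python3 -m inch '{"grip":[-1,-1,-1,-1,-1,-1,-1,-1,-1,-1],"travel":[[0,0,-2],[0,0,-3],[0,0.05,-3.8],[0.05,0.2,-4.5],[0.08,0.3,-5.2],[0.1,0.4,-5.8],[0.13,0.5,-6.3],[0.15,0.6,-6.7],[0.16,0.68,-7],[0.16,0.68,-7]],"turn":[[0,0,0],[0,0,0],[0,0,0],[0,0,0],[0,0,0],[0,0,0],[0,0,0],[0,0,0],[0,0,0],[0,0,0]]}' 10
```

```text
clock: 17.98
eef_pos: [523.2, 277.7, 99.3]
eef_rot: [3.137, 0.001, 1.341]
wrist_force: [0.8, -1.9, 3.1]
finger_gap: 0.8
```

```bash
python3 -m inch '{"grip":[-1,-1,-1,-1,-1,-1,-1,-1,-1,-1],"travel":[[0.02,0.1,-0.4],[0.04,0.15,-0.8],[0.05,0.2,-1.1],[0.06,0.25,-1.4],[0.07,0.3,-1.65],[0.08,0.36,-1.9],[0.09,0.4,-2.1],[0.1,0.45,-2.25],[0.1,0.47,-2.4],[0.1,0.47,-2.4]],"turn":[[0,0,0],[0,0,0],[0,0,0],[0,0,0],[0,0,0],[0,0,0],[0,0,0],[0,0,0],[0,0,0],[0,0,0]]}' 10
python3 -m inch '{"grip":[-1,-1],"travel":[[0,0,0],[0,0,0]],"turn":[[0,0,0],[0,0,0]]}' 10
python3 - <<'E'
from h import *
s=manip.read_state();e=s["eef_pos"];print(e,toclamp(e),s["eef_rot"],s["wrist_force"])
p2,_,_,_=grab("scene","s9")
cv2.imwrite("pics/s9c.png",cv2.resize(p2[190:310,280:420,::-1],None,fx=5,fy=5,interpolation=cv2.INTER_CUBIC))
p,d,T,k=grab("top","top9"); cv2.imwrite("pics/t9c.png",cv2.resize(p[225:340,175:360,::-1],None,fx=4,fy=4,interpolation=cv2.INTER_CUBIC))
W=cloud(d,T,k);q=toclamp(W)
m=(abs(q[...,0])<60)&(q[...,1]<-50)&(abs(q[...,2]-128)<8); print("white top",cv2.minAreaRect(q[m][:,:2].astype(np.float32)))
m=(abs(q[...,0])<35)&(q[...,1]<0)&(q[...,1]>-90)&(abs(q[...,2]-115)<5); print("pad",cv2.minAreaRect(q[m][:,:2].astype(np.float32)))
E
```

```text
clock: 19.23
eef_pos: [524.5, 282.1, 75.8]
eef_rot: [3.136, 0.001, 1.341]
wrist_force: [-0.6, -6.2, 10.2]
finger_gap: 0.8
clock: 19.48
eef_pos: [524.6, 282.1, 76.4]
eef_rot: [3.136, 0.001, 1.341]
wrist_force: [-1.5, -4.5, 10.2]
finger_gap: 0.5
[524.61048908 282.08236284  76.39186135] [  0.53072655 171.63843034  76.39186135] [3.13589547e+00 1.04017188e-03 1.34053984e+00] [-1.46590809 -4.47917007 10.19911417]
white top ((22.462528228759766, -438.51458740234375), (62.560951232910156, 773.8621215820312), 2.8058202266693115)
pad ((-5.134714126586914, -51.09867858886719), (61.75130081176758, 46.98664093017578), 23.469608306884766)
```

View pics/s9c.png

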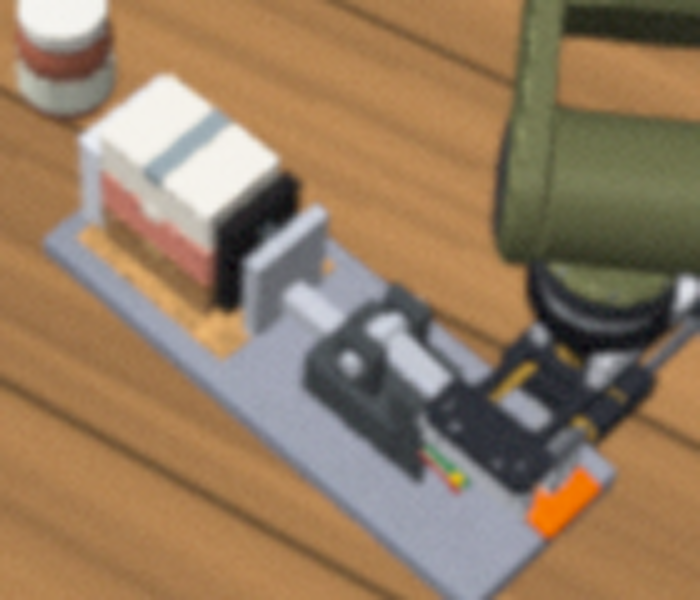

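View pics/t9c.png

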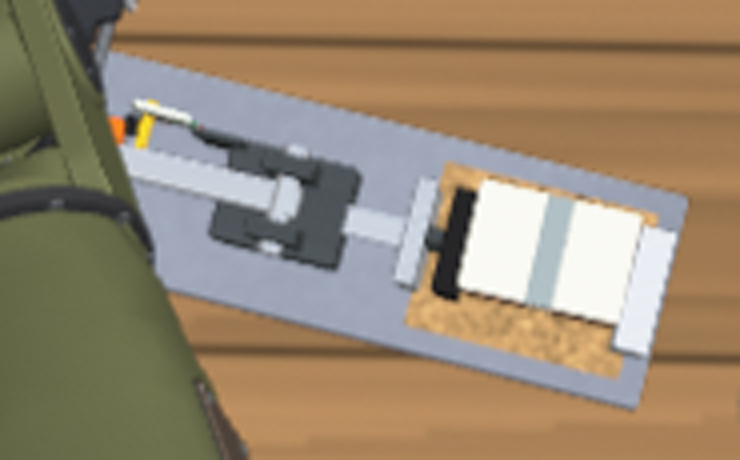

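```bash
python3 - <<'E'
from h import *
for t in("top0","top9"):
    p,d,T,k=load(t); W=cloud(d,T,k);q=toclamp(W)
    m=(abs(q[...,0])<60)&(q[...,1]<-50)&(q[...,1]>-175)&(abs(q[...,2]-128)<8)
    if m.sum()>50: print("white top",cv2.minAreaRect(q[m][:,:2].astype(np.float32)),np.percentile(q[m],[1,50,99],0).round(1))
    m=(abs(q[...,0])<40)&(q[...,1]<9)&(q[...,1]>-100)&(q[...,2]>60)&(q[...,2]<122)
    h=np.histogram(q[m][:,1],bins=np.arange(-100,12,3)); 
    for a,b in zip(h[1],h[0]):
        if b: mm=m&(q[...,1]>=a)&(q[...,1]<a+3); print(int(a),b,q[mm][:,2].max().round(0),end=" | ")
    print()
p,_,T,k=load("s9"); cv2.imwrite("pics/z.png",cv2.resize(p[268:298,355:395,::-1],None,fx=16,fy=16,interpolation=cv2.INTER_NEAREST))
Ti=np.linalg.inv(T)
def pr(x,y,z):
    w=np.append(fromclamp(x,y),[z,1]); c=Ti@w; return (k[2]+k[0]*c[0]/-c[2]-355)*16,(k[3]-k[1]*c[1]/-c[2]-268)*16
for y in(100,110,118): print(y,[np.round(pr(25,y,z)) for z in (90,80,70,60)])
E
```

```text
-100 3 63.0 | -97 7 63.0 | -94 3 64.0 | -91 2 66.0 | -88 2 61.0 | -85 3 64.0 | -82 4 62.0 | -79 4 63.0 | -76 7 62.0 | -73 5 62.0 | -70 3 63.0 | -67 3 62.0 | -64 1 61.0 | -46 66 120.0 | -43 39 120.0 | -40 33 118.0 | -37 36 121.0 | -34 36 120.0 | -31 6 111.0 | -28 7 106.0 | -25 7 103.0 | -22 7 104.0 | -19 8 105.0 | -16 7 106.0 | -13 61 110.0 | -10 38 110.0 | -7 37 110.0 | -4 38 110.0 | -1 8 108.0 | 
white top ((5.23907470703125, -103.53024291992188), (62.96228790283203, 101.94108581542969), 1.6639941930770874) [[ -23.6 -153.4  121.5]
 [   6.3 -109.3  128.4]
 [  35.9  -64.7  134.4]]
-100 1 63.0 | -97 1 121.0 | -94 2 107.0 | -91 2 120.0 | -88 1 121.0 | -85 2 115.0 | -82 1 85.0 | -79 1 119.0 | -73 3 121.0 | -70 1 64.0 | -67 3 117.0 | -64 40 120.0 | -61 35 121.0 | -58 38 121.0 | -55 39 121.0 | -52 21 118.0 | -49 6 104.0 | -46 8 103.0 | -43 7 102.0 | -40 59 110.0 | -37 38 111.0 | -34 36 112.0 | -31 38 111.0 | -28 4 106.0 | -22 2 63.0 | -19 1 62.0 | -16 1 61.0 | -13 1 64.0 | -10 2 60.0 | -4 1 60.0 | 2 1 63.0 | 5 1 61.0 | 8 1 61.0 | 
100 [array([148.,  61.]), array([143.,  90.]), array([138., 119.]), array([133., 147.])]
110 [array([190.,  96.]), array([185., 125.]), array([180., 153.]), array([174., 182.])]
118 [array([225., 124.]), array([219., 153.]), array([213., 182.]), array([208., 210.])]
```

View pics/z.png

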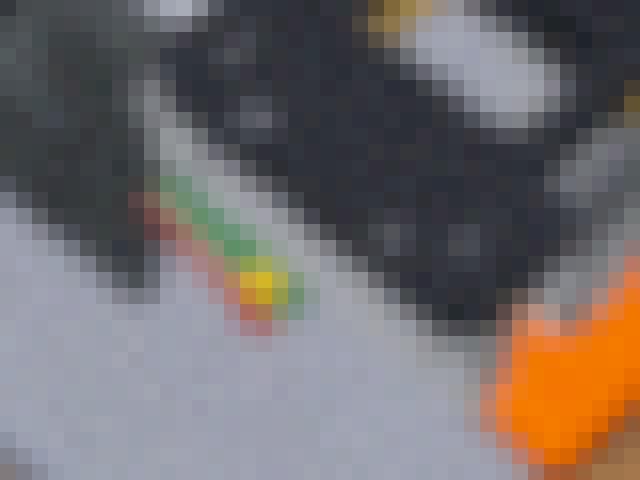

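```bash
python3 - <<'E'
from h import *
for t,z,hi in(("top7",128,-50),("top9",128,-50),("s9",128,-50)):
    p,d,T,k=load(t); W=cloud(d,T,k);q=toclamp(W)
    m=(abs(q[...,0])<60)&(q[...,1]<hi)&(q[...,1]>-172)&(abs(q[...,2]-z)<6)&(p.min(2)>(120 if t=="s9" else 0)); s=q[m]
    L=[];R=[];c=[]
    for y in np.arange(-145,-70,5):
        b=s[abs(s[:,1]-y)<5]; L.append(np.percentile(b[:,0],2));R.append(np.percentile(b[:,0],98));c.append(y)
    print(t,len(s),np.polyfit(c,L,1).round(3),np.polyfit(c,R,1).round(3),np.mean(L),np.mean(R))
    F=[];B=[];xs=np.arange(-15,31,5)
    for x in xs:
        b=s[abs(s[:,0]-x)<5]; F.append(np.percentile(b[:,1],1.5));B.append(np.percentile(b[:,1],98.5))
    print("  fence edge",np.round(F,1),np.polyfit(xs,F,1)[0].round(3),"pad edge",np.round(B,1),np.polyfit(xs,B,1)[0].round(3))
E
```

```text
Traceback (most recent call last):
IndexError: index -1 is out of bounds for axis 0 with size 0
```

```bash
python3 - <<'E'
from h import *
for t,z,hi in(("top9",128,-50),("s9",128,-50),("s8",128,-50)):
    p,d,T,k=load(t); W=cloud(d,T,k);q=toclamp(W)
    m=(abs(q[...,0])<60)&(q[...,1]<hi)&(q[...,1]>-172)&(abs(q[...,2]-z)<6)&(p.min(2)>100); s=q[m]
    L=[];R=[];c=[]
    for y in np.arange(-145,-70,5):
        b=s[abs(s[:,1]-y)<5]; 
        if len(b)<5: continue
        L.append(np.percentile(b[:,0],2));R.append(np.percentile(b[:,0],98));c.append(y)
    print(t,len(s),np.polyfit(c,L,1).round(3),np.polyfit(c,R,1).round(3),np.mean(L),np.mean(R))
    F=[];B=[];xs=np.arange(-15,31,5)
    for x in xs:
        b=s[abs(s[:,0]-x)<5]; F.append(np.percentile(b[:,1],1.5));B.append(np.percentile(b[:,1],98.5))
    print("  fence edge",np.round(F,1),np.polyfit(xs,F,1)[0].round(3),"pad edge",np.round(B,1),np.polyfit(xs,B,1)[0].round(3))
E
```

```text
top9 1107 [-2.5000e-02 -2.5309e+01] [-2.0000e-02  3.2754e+01] -22.52417039852453 34.97083799132973
  fence edge [-153.4 -153.  -153.1 -153.1 -153.1 -152.5 -152.9 -153.  -152.6 -152. ] 0.021 pad edge [-66.8 -66.7 -66.  -66.  -66.  -66.  -65.4 -65.9 -66.4 -65.5] 0.02
s9 532 [ -0.033 -25.163] [-1.5000e-02  3.6304e+01] -21.564235271408076 37.95421011175954
  fence edge [-150.4 -149.7 -148.3 -148.8 -148.7 -148.5 -147.7 -147.9 -148.4 -147.8] 0.047 pad edge [-61.  -61.  -60.3 -60.3 -60.6 -61.1 -60.8 -60.6 -60.2 -59.4] 0.021
s8 530 [ -0.052 -25.666] [-0.043 34.36 ] -19.89333295851805 39.14222398446236
  fence edge [-147.1 -146.7 -145.4 -145.2 -145.1 -146.7 -144.3 -142.6 -144.5 -146.2] 0.047 pad edge [-58.9 -58.9 -58.2 -56.7 -57.  -57.1 -56.9 -57.2 -57.3 -56.9] 0.041
```

```bash
python3 - <<'E'
from h import *
D=[]
for i in range(12):
    p,d,T,k=grab("top","top10"); D.append(d)
D=np.array(D); D[D==0]=np.nan; d=np.nanmedian(D,0); np.save("pics/top10d.npy",d)
W=cloud(d,T,k);q=toclamp(W)
s=manip.read_state();print(s["clock"],s["eef_pos"],s["wrist_force"])
# colour based edges, supersampled: unproject pixels on plane z=128 and find brightness edges
def plane(z):
    v,u=np.mgrid[:480,:640]; r=np.stack([(u-k[2])/k[0],-(v-k[3])/k[1],-np.ones_like(u,float)],-1)@T[:3,:3].T
    t=(z-T[2,3])/r[...,2]; return toclamp(T[:3,3]+r*t[...,None])
import scipy.ndimage as nd
Ti=np.linalg.inv(T)
def samp(x,y,z,img):
    w=np.concatenate([C+x[...,None]*X+y[...,None]*Y,np.full(x.shape+(1,),z),np.ones(x.shape+(1,))],-1)
    c=w@Ti.T; u=k[2]+k[0]*c[...,0]/-c[...,2]; v=k[3]-k[1]*c[...,1]/-c[...,2]
    return nd.map_coordinates(img.astype(float),[v,u],order=1)
sat=p.max(2).astype(float)-p.min(2); g=p.min(2)
# long edges: scan x across at several y
xs=np.arange(-50,60,.25)
for side in(-1,1):
    E=[]
    ys=np.r_[-145:-118:3,-98:-70:3].astype(float)
    for y in ys:
        f=samp(xs,np.full_like(xs,y),128,g); gr=nd.gaussian_filter1d(f,4,order=1)
        sel=(xs<0) if side<0 else (xs>20)
        E.append(xs[sel][np.argmax(-side*gr[sel])])
    print("long edge",side,np.polyfit(ys,E,1).round(3),np.round(E,1))
yy=np.arange(-85,-45,.25);E=[];xx=np.arange(-15,30,4.)
for x in xx:
    f=samp(np.full_like(yy,x),yy,128,g); E.append(yy[np.argmin(nd.gaussian_filter1d(f,4,order=1))])
print("pad edge",np.polyfit(xx,E,1).round(3),np.round(E,1))
# plate long edges yaw check z=20
for side in(-1,1):
    E=[];ys=np.arange(-160,-0,8.);xs=np.arange(45,85,.25)*side
    for y in ys:
        f=samp(xs,np.full_like(xs,y),20,p[...,2]); E.append(xs[np.argmax(abs(nd.gaussian_filter1d(f,4,order=1)))])
    print("plate",side,np.polyfit(ys,E,1).round(4),np.median(E))
E
```

```text
20.175 [524.56099533 282.06185581  76.32016367] [-2.78611618 -3.38433043 10.73878314]
long edge -1 [-2.1000e-02 -2.7424e+01] [-24.  -24.5 -25.  -24.2 -24.5 -25.  -24.5 -24.8 -25.2 -25.  -25.2 -25.8
 -25.2 -25.2 -26.  -25.8 -25.5 -26.  -26.2]
long edge 1 [-2.0000e-02  3.3646e+01] [36.5 36.2 36.8 36.5 35.8 36.5 36.2 35.8 36.2 35.8 35.2 35.8 35.8 35.2
 34.8 35.5 35.2 34.5 35.5]
pad edge [ 1.9000e-02 -6.3798e+01] [-64.2 -63.8 -64.  -63.8 -64.  -63.8 -63.8 -63.5 -63.  -63.5 -63.2 -63.5]
plate -1 [-1.80000e-02 -6.54579e+01] -64.5
plate 1 [6.49000e-02 6.68303e+01] 64.0
```

```bash
python3 - <<'E'
from h import *
Q=[]
for i in range(6):
    p,d,T,k=grab("scene","s10"); Q.append(d)
Q=np.array(Q);Q[Q==0]=np.nan; q=toclamp(cloud(np.nanmean(Q,0),T,k))
for n,a,b in(("brown",26,50),("pink",62,88),("white",98,122)):
    m=(q[...,2]>a)&(q[...,2]<b)&(q[...,0]>28)&(q[...,0]<46)&(q[...,1]>-145)&(q[...,1]<-72)
    s=q[m]; print(n,len(s),np.polyfit(s[:,1],s[:,0],1).round(3),"x mid",np.median(s[:,0]).round(1))
s=p.astype(int)
cv2.imwrite("pics/s10c.png",cv2.resize(p[195:265,285:350,::-1],None,fx=8,fy=8,interpolation=cv2.INTER_CUBIC))
E
```

```text
brown 71 [-1.8000e-02  3.5087e+01] x mid 37.0
pink 84 [-2.1000e-02  3.5037e+01] x mid 37.3
white 81 [-1.7000e-02  3.5068e+01] x mid 37.0
```

View pics/s10c.png

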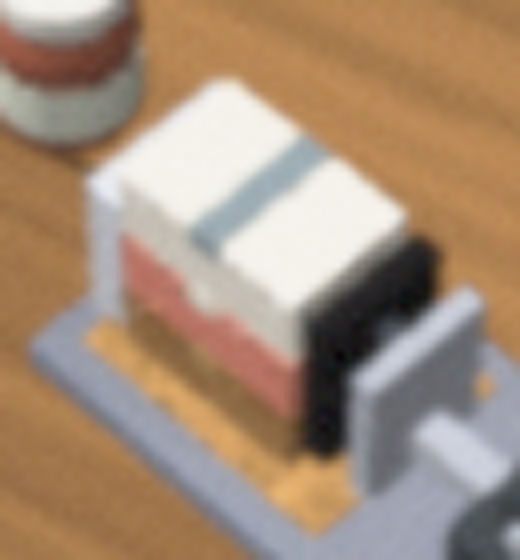

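```bash
python3 -m inch '{"grip":[-1,-1,-1,-1,-1,-1],"travel":[[0,0,-0.1],[0,0,-0.2],[0,0,-0.3],[0,0,-0.35],[0,0,-0.35],[0,0,-0.35]],"turn":[[0,0,0],[0,0,0],[0,0,0],[0,0,0],[0,0,0],[0,0,0]]}' 10
python3 - <<'E'
from h import *
import scipy.ndimage as nd
Q=[]
for i in range(6):
    p,d,T,k=grab("scene","s11"); Q.append(d)
Q=np.array(Q);Q[Q==0]=np.nan; q=toclamp(cloud(np.nanmean(Q,0),T,k))
for n,a,b in(("brown",26,50),("pink",62,88),("white",98,122)):
    m=(q[...,2]>a)&(q[...,2]<b)&(q[...,0]>28)&(q[...,0]<46)&(q[...,1]>-145)&(q[...,1]<-72)
    s=q[m]; print(n,len(s),np.polyfit(s[:,1],s[:,0],1).round(3),"x mid",np.median(s[:,0]).round(1))
s=manip.read_state();print(s["clock"],s["eef_pos"],s["wrist_force"])
cv2.imwrite("pics/z11.png",cv2.resize(p[268:298,355:395,::-1],None,fx=16,fy=16,interpolation=cv2.INTER_NEAREST))
p,d,T,k=grab("top","top11"); q=toclamp(cloud(d,T,k))
m=(abs(q[...,0])<25)&(q[...,1]<-10)&(q[...,1]>-55)&(abs(q[...,2]-104)<5); print("bracket y",np.percentile(q[m][:,1],[5,50,95]))
_,d,_,_=load("top0"); q=toclamp(cloud(d,T,k)); m=(abs(q[...,0])<25)&(q[...,1]<4)&(q[...,1]>-25)&(abs(q[...,2]-104)<5); print("bracket0 y",np.percentile(q[m][:,1],[5,50,95]))
E
```

```text
clock: 21.22
eef_pos: [524.6, 282.0, 73.4]
eef_rot: [3.136, 0.001, 1.341]
wrist_force: [-3.2, -4.4, 10.4]
finger_gap: 0.4
brown 70 [-2.5000e-02  3.4198e+01] x mid 36.9
pink 85 [-1.4000e-02  3.5637e+01] x mid 37.2
white 80 [-1.500e-02  3.534e+01] x mid 37.1
21.525 [524.60459737 281.97068496  73.39508433] [-3.36041409 -4.86631308 10.23083728]
bracket y [-46.47950748 -36.06709336 -29.75037875]
bracket0 y [-20.60561691  -7.76569133  -1.27768134]
```

View pics/z11.png

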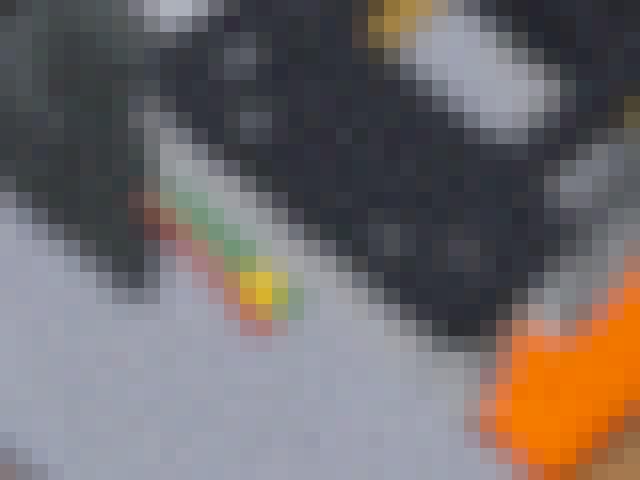

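View pics/top11.png

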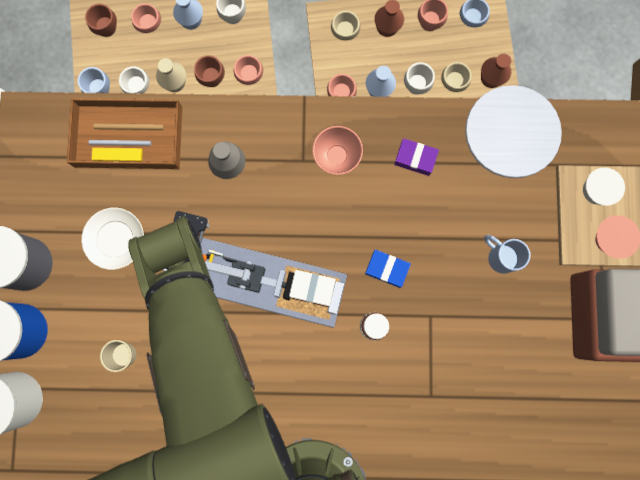

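```bash
python3 -c "
from cell import manip
s=manip.read_state();print(s['clock'],s['eef_pos'],s['wrist_force']);print(manip.sign_off())"
```

```text
21.575 [524.61668378 281.96392978  73.42098329] [-3.27006392 -2.58440486  9.76909055]
the job is handed in; nothing more can be done
None
```

I put the pink carton and then the white carton on the brown one, releasing each once it sat. I then pushed the lever down with the closed fingers and handed the job in at 21.6 s, still holding it.

**Lever:** The travel is about 0.505 rad from how far the pad's bracket moved and about 0.515 from the fingertip height, so mid-green. The pointer shows over green in the camera picture, and the paddle pushes back with about 10 N. The lever never came near the red.

**Stack:** The three carton side faces line up to about 0.3 mm. The top carton measured about 1 mm short of the nominal flush position.

**Not perfect:**
- The brown carton stood about 7 mm off the clamp's centre line, and I left that as it was.
- It was also turned about 2.7°. I matched the other two to it, and the squeeze reduced the turn to about 1°.
- One corner at the fence may therefore be about 1 mm short of flush. Pressing about 3 mm further did not clearly change that.

**Pottery:** In the last overhead picture every piece looks to be where it was, though I did not measure them.

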